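Book out the sealing-tape rolls

ROBOT

A 7-joint arm with a two-finger parallel gripper is mounted at the origin on the work surface. World frame = base frame: x ahead of the robot, y to its left, z up, the work surface at z = 0. Lengths are in m, angles in degrees, forces in N, time in s.
With the tool pointing down it reaches from about 0.4 to 0.85 m from the base axis. Payload 10.4 kg.
Tool frame: the origin (TCP) lies on the centre line of the jaws, within the pads' length; the fingertips stand 25 mm ahead of it and the grasp point (between the pads) lies 6 mm ahead of it; z points along the fingers, y is the line along which they close (so a half turn about z gives the same grasp; the last joint's range is limited). The gripper opens to 87 mm and grips with 3 to 60 N. Pads are 19 mm wide; open, the fingers measure 117 mm over their backs; the gripper's body (75 mm by 190 mm) begins 51 mm behind the grasp point.
Start: joints at [-64.721, 19.034, -3.707, 83.658, 1.238, 77.344, -5.071], TCP at [0.28, 0.559, 0.248] pointing down, gripper open.
Joint ranges: [-148.97, 148.97], [-28.65, 121.19], [-84.17, 76.75], [9.2, 138.47], [-72.65, 252.65], [3.7, 117.97], [-149.18, 149.18]. Speed limits (degrees/s): [127.2, 127.2, 159.86, 159.86, 180, 180, 180].

INTERFACE

Orientations are given as [roll, pitch, yaw] about the fixed x, y, z axes, in that order (R = Rz(yaw) Ry(pitch) Rx(roll)).
In Python, from cell import robot, viewer, telemetry gives the robot as it stands. The module is installed in compiled form; this text tells all that it offers. Calls block until the motion is done:
- robot.goto(position, orientation): joint-space move of the TCP to a pose.
- robot.move_linear(position, speed=0.15, frame=None, max_force=None): straight line of the TCP; frame=None keeps the orientation; speed is the mean speed in m/s. With max_force (N) it stops when the force on the tool has changed by that much, and returns True; else False.
- robot.move_j(angles): joint-space move.
- robot.grip(opening, newtons=None): opening from 0.0 (shut) to 1.0 (fully open); newtons is the grip in N (None keeps the last); returns when the fingers have stopped.
- robot.pause(seconds).
- robot.inverse_kinematics(position, orientation): joint angles nearest the present ones, or None.
- viewer.capture(name): name is "scene" or "top" or "wrist"; returns a dict with "pixels" (400x640x3 uint8, blue, green, red), "fx", "fy", "cx", "cy" (pixels), "cam_to_world" (4x4, takes a point from camera to world coordinates); the wrist camera has in their place "hand_eye" (4x4, takes a point from camera to tool coordinates, whose origin is the TCP and whose axes are the flange's). Camera axes: x right, y down, z forward; pixel columns grow to the right and rows downward; lengths in m; the calibration is good to about 2 mm. A picture is of the moment at which its call begins: read the wrist's pose just before it. There is no depth.
A pose or a line that the arm cannot do raises robot.Unreachable and nothing moves.
- robot.hand_in(): hands the job in; it is judged then, once.
Readings, each from a call of its own:
- telemetry.get_clock(): time.
- telemetry.get_joint_pos(): joint angles.
- telemetry.get_qd(): joint speeds.
- telemetry.get_effort(): joint torques, N m.
- telemetry.get_tcp_pos(): TCP position.
- telemetry.get_tcp_rot(): TCP orientation.
- telemetry.get_ft_force(): force on the tool from outside, world axes, zero at the start.
- telemetry.get_torque(): the same for the moment, N m.
- telemetry.get_grip_width(): opening from 0.0 (shut) to 1.0 (fully open).
- telemetry.get_grip_force(): force on a finger pad.
Only numpy, scipy, OpenCV 4.12 (cv2) and the standard library are available. Lean on these libraries where they do the work, as an engineer would, in place of code of your own. Each camera call takes 0.05 s, during which the arm holds its last target. There are 200 camera calls.

TASK

Lift every tape roll on the rack off its spindle and lay it flat in the steel tray, label up. Once they are all in the tray, pick up the hand scanner and read their labels one after another, from the widest (tallest) roll to the narrowest: aim the beam at the middle of the label from about 90 mm and hold it steady there for a good two seconds. Then lay the scanner back on its charging pad, right way up, along the pad and near its middle, and last of all press the button on the terminal fully down and let go, to close the batch; the rolls stay in the tray, and the jars, bottles and beaker stay where they are.

Things in the scene. Friction and masses are not known exactly. Their poses are not given: they have to be found in the camera images.
- rack: fixed blue base plate 290 x 100 x 15 mm (x long) carrying three upright steel spindles, 20 mm diameter, tops 80 mm above the table, at x = -100, 0 and +100 mm on its centre line. Origin: centre of the underside, on the table; z up
- tray: fixed open steel tray 310 x 160 mm (x long), rim 18 mm high, walls 4 mm thick, inner floor 4 mm above the table; room for three rolls in a row 95 mm apart. Origin: centre of the underside, on the table; z up
- tray_in (a point): centre of the tray's inner floor
- pad: fixed flat charging pad of the scanner, grey rim with white face, 220 x 100 mm (x long), 6 mm thick, without a rim. Origin: centre of the underside; z up
- scanner: loose hand scanner, 0.17 to 0.29 kg, lying level on its flat underside on the pad, 175 mm long: grey handle (x -75 to 50 mm, 34 mm wide, 32 mm high, to be gripped across) and black head (x 45 to 100 mm, 54 mm wide, 44 mm high) at its +x end. Origin: on the underside, below the middle of the handle and within 20 mm of the centre of mass; x towards the head, z up when it lies right way up
- scanner_mid (a point): point on the scanner's underside at half its length (12.5 mm ahead of the origin)
- scanner_beam (a point): the scanner's window, low on the front of the head, 102 mm ahead of and 18 mm above the scanner's origin; its z axis is the beam, which leaves forwards and steeply down, 60 degrees below the scanner's x axis; its y axis is the scanner's y axis. It takes two seconds to read a label 60 to 120 mm in front of the window, best at 90, within about 12 mm of the beam's axis
- terminal: fixed white logging terminal, a box 75 x 70 x 35 mm with a dark display and one black push button on its top. Origin: centre of the underside; x towards the display side
- log_button_top (a point): centre of the top of the terminal push button, 30 mm diameter, pressed straight down from above; its travel is 6 mm and takes about 5 N
- log_button (a joint): travel of the push button in m: 0 up, 0.006 fully down; counts as pressed beyond 0.0045; springs back
- roll_wide: roll of amber sealing tape, the wide one: 60 mm tall (the tape width), 66 mm outer diameter, bore 27 mm, rigid, under 0.35 kg. Starts lying on the rack plate round one of the spindles, label up. Origin: centre of the underside, on its axis; z along its axis, up when the label is up. May be absent
- roll_wide_label (a point): centre of the white barcode label, 16 x 30 mm, on the upper end face of the wide roll: 23.5 mm out from the axis along the roll's x, 60 mm above its underside
- roll_medium: roll of amber sealing tape, the medium one: 42 mm tall (the tape width), 66 mm outer diameter, bore 27 mm, rigid, under 0.35 kg. Starts lying on the rack plate round one of the spindles, label up. Origin: centre of the underside, on its axis; z along its axis, up when the label is up. May be absent
- roll_medium_label (a point): centre of the white barcode label, 16 x 30 mm, on the upper end face of the medium roll: 23.5 mm out from the axis along the roll's x, 42 mm above its underside
- roll_narrow: roll of amber sealing tape, the narrow one: 26 mm tall (the tape width), 66 mm outer diameter, bore 27 mm, rigid, under 0.35 kg. Starts lying on the rack plate round one of the spindles, label up. Origin: centre of the underside, on its axis; z along its axis, up when the label is up. May be absent
- roll_narrow_label (a point): centre of the white barcode label, 16 x 30 mm, on the upper end face of the narrow roll: 23.5 mm out from the axis along the roll's x, 26 mm above its underside
- jar_a: bystander: clear jar with white lid, 60 dia x 70 tall mm, loose, origin at the centre of its underside; leave it alone
- jar_b: bystander: clear jar with yellow lid, 52 dia x 65 tall mm, loose, origin at the centre of its underside; leave it alone
- jar_c: bystander: large clear jar with white lid, 76 dia x 100 tall mm, loose, origin at the centre of its underside; leave it alone
- bottle_a: bystander: white bottle with red cap, 50 dia x 85 tall mm, loose, origin at the centre of its underside; leave it alone
- bottle_b: bystander: brown bottle with black cap, 56 dia x 110 tall mm, loose, origin at the centre of its underside; leave it alone
- beaker: bystander: open glass beaker, 70 dia x 90 tall mm, loose, origin at the centre of its underside; leave it alone

How it is judged:
By the outcome, as a careful person would: the job done as asked, in the order asked, and still so for the second after the job is handed in, with the robot touching nothing.
Of roll_wide, roll_medium, roll_narrow only 2 to 3 are there at a start; the rules pass over those that are not, and their reading is None.
At some moment in a run one of scanner may be knocked a few centimetres aside while the robot is not near it.
Once in a run the grip may slacken for a moment while it holds something.
It also fails if it takes over 210 s, if anything falls off the work surface, if the arm or the gripper's body presses on something with over 40 N, if the wrist force passes 120 N, or if a joint passes its speed limit or range.

## Working session

There is one attempt and no reset: what is moved stays moved. The work goes in short steps, each a Python script; the robot and the scene stay as the last script left them, time stands still between calls to the robot, and variables do not carry over. Pictures are saved under pics/ and viewed, at most 14 in all, crops included, and the job is handed in when it is done.

```bash
mkdir -p pics
cat > h.py <<'E'
import numpy as np, cv2
from scipy.spatial.transform import Rotation as R
from cell import robot, viewer, telemetry as T
def rot(): return R.from_euler('xyz',T.get_tcp_rot(),degrees=True).as_matrix()
def cap(name,save=None):
    M=np.eye(4); M[:3,:3]=rot(); M[:3,3]=T.get_tcp_pos()
    c=viewer.capture(name); c=dict(c)
    c['W']=M@np.array(c['hand_eye']) if name=='wrist' else np.array(c['cam_to_world'])
    if save: cv2.imwrite(f'pics/{save}.png',c['pixels'])
    return c
def ray(c,u,v):
    d=c['W'][:3,:3]@np.array([(u-c['cx'])/c['fx'],(v-c['cy'])/c['fy'],1.]); return c['W'][:3,3],d
def onz(c,u,v,z):
    o,d=ray(c,u,v); return o+d*(z-o[2])/d[2]
def proj(c,p):
    q=np.linalg.inv(c['W'])@np.append(p,1); return np.array([c['fx']*q[0]/q[2]+c['cx'],c['fy']*q[1]/q[2]+c['cy']])
E
python3 - <<'E'
from h import *
for n in('top','scene'):
    c=cap(n,n+'0'); print(n,c['fx'],c['W'].round(3).tolist())
print(T.get_clock(),T.get_tcp_rot(),T.get_tcp_pos())
E
```

```text
top 361.9909370935212 [[-0.004, -0.984, 0.176, 0.419], [-1.0, 0.003, -0.003, 0.051], [0.003, -0.176, -0.984, 1.085], [0.0, 0.0, 0.0, 1.0]]
scene 508.6684059312365 [[-0.212, 0.712, -0.67, 1.624], [0.977, 0.169, -0.13, 0.236], [0.021, -0.682, -0.731, 1.194], [0.0, 0.0, 0.0, 1.0]]
0.1 [-1.79930500e+02  2.36506238e-03  1.53429149e+02] [0.27943951 0.5587056  0.24688044]
```

View pics/top0.png

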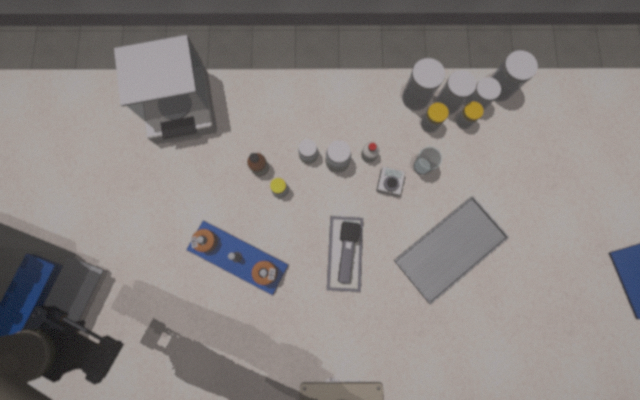

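View pics/scene0.png

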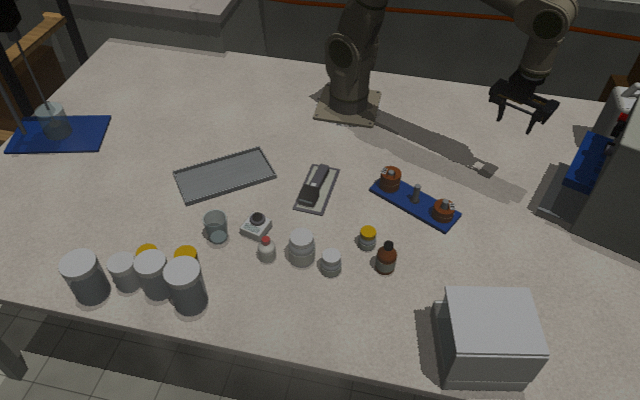

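The top view shows rolls on the two outer spindles (203,241) and (263,273), with the middle one empty. The pad and scanner are at (346,253) with the head up-image, the tray is at (452,250) and the terminal button is near (391,181). Next I'll get rough positions and take wrist close-ups.

Run:
```python
from h import *
c=cap('top')
P={k:onz(c,*uv,z) for k,uv,z in [('rackA',(202,241),.06),('rackB',(264,272),.06),('rack',(237,257),.015),('pad',(345,254),.006),('head',(350,231),.045),('tray',(452,250),.01),('term',(391,181),.04)]}
for k,v in P.items(): print(k,v.round(3))
def look(p,h,name,yaw):
    try: robot.goto([p[0],p[1],h],[180,0,yaw])
    except robot.Unreachable: print('unreach',name); return
    w=cap('wrist',name); print(name,T.get_tcp_pos().round(3),np.round(w['hand_eye'],3).tolist() if name=='w_rack' else '', 'ctr on table',onz(w,320,200,0).round(3), T.get_clock())
look(P['rack']-[0.05,0,0],.33,'w_rack',180)
look(P['pad']-[0.05,0,0],.33,'w_pad',180)
look(P['tray']-[0.05,0,0],.33,'w_tray',180)
look(P['term']-[0.05,0,0],.33,'w_term',180)
im=[cv2.resize(cv2.imread(f'pics/w_{n}.png'),(400,250),interpolation=cv2.INTER_AREA) for n in('rack','pad','tray','term')]
cv2.imwrite('pics/m1.png',np.vstack([np.hstack(im[:2]),np.hstack(im[2:])]))
```

```text
rackA [0.506 0.389 0.06 ]
rackB [0.419 0.211 0.06 ]
rack [0.463 0.299 0.015]
pad [ 0.471 -0.019  0.006]
head [ 0.535 -0.031  0.045]
tray [ 0.481 -0.335  0.01 ]
term [ 0.684 -0.156  0.04 ]
w_rack [0.412 0.3   0.33 ] [[-0.0, -0.963, -0.268, 0.075], [1.0, -0.0, -0.0, -0.002], [0.0, -0.268, 0.963, -0.136], [0.0, 0.0, 0.0, 1.0]] ctr on table [0.457 0.3   0.   ] 1.3667
w_pad [ 0.421 -0.017  0.33 ]  ctr on table [ 0.466 -0.017  0.   ] 2.625
w_tray [ 0.432 -0.333  0.33 ]  ctr on table [ 0.477 -0.333  0.   ] 3.8833
w_term [ 0.633 -0.159  0.331]  ctr on table [ 0.679 -0.159  0.   ] 4.9833
```

View pics/m1.png

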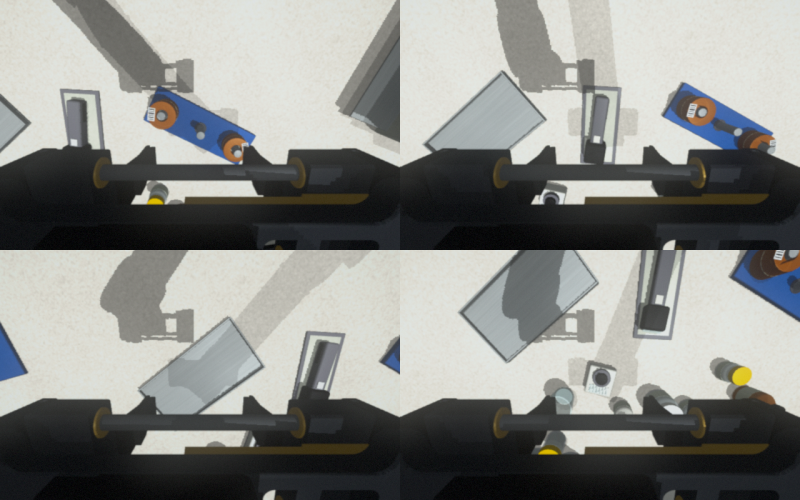

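The wrist views are sharp. The fingers hide the lower half, so I'll shift the TCP about 6 cm outwards and measure properly.

Run:
```python
from h import *
import pickle
D={}
def look(x,y,h,name):
    robot.goto([x,y,h],[180,0,180]); w=cap('wrist',name); D[name]={k:w[k] for k in('pixels','fx','fy','cx','cy','W')}
look(.54,.30,.38,'v_rack'); look(.54,.22,.38,'v_rack2')
look(.56,-.02,.36,'v_pad'); look(.56,-.335,.36,'v_tray'); look(.75,-.158,.33,'v_term')
pickle.dump(D,open('D.pkl','wb'))
print(T.get_clock())
im=[D[n]['pixels'][:260] for n in D]; im=[cv2.resize(i,(400,162),interpolation=cv2.INTER_AREA) for i in im]
im.append(im[0]*0)
cv2.imwrite('pics/m2.png',np.vstack([np.hstack(im[i:i+2]) for i in(0,2,4)]))
```

```text
10.5417
```

View pics/m2.png

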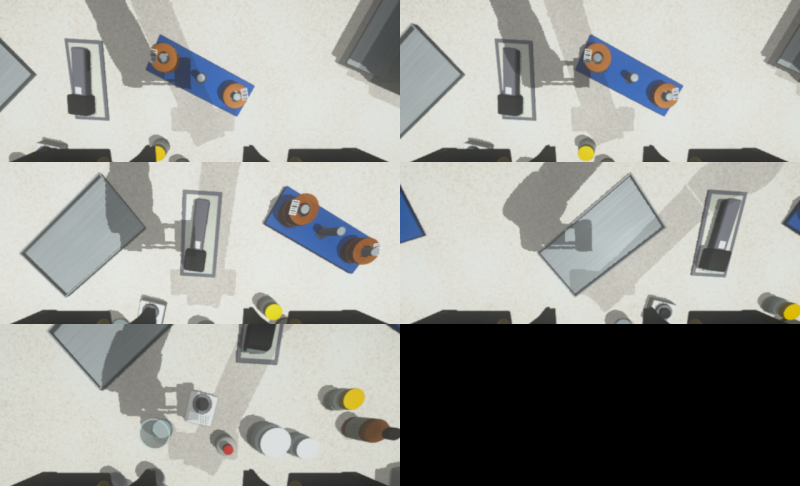

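Run:
```python
from h import *
import pickle
D=pickle.load(open('D.pkl','rb'))
s=lambda n,u,v:print(n,u,v,D[n]['pixels'][v,u])
for u,v in[(600,20),(400,100),(300,90),(900-640,60*1+100)]: s('v_tray',u if u<640 else 639,v)
# tray interior: view px (600-400,230-162)->*1.6
s('v_tray',int(200*1.6),int(75*1.6));s('v_tray',int(230*1.6),int(40*1.6));s('v_tray',int(150*1.6),int(50*1.6))
s('v_pad',int(200*1.6),int(45*1.6));s('v_pad',int(185*1.6),int(70*1.6));s('v_pad',int(195*1.6),int(90*1.6));s('v_pad',int(200*1.6),int(75*1.6))
s('v_term',int(190*1.6),int(70*1.6));s('v_term',int(202*1.6),int(80*1.6));s('v_term',int(195*1.6),int(95*1.6))
s('v_rack',int(225*1.6),int(75*1.6));s('v_rack',int(225*1.6),int(95*1.6));
c=D['v_rack']
for n in('v_rack','v_rack2','v_pad'):
    c=D[n]; hsv=cv2.cvtColor(c['pixels'],cv2.COLOR_BGR2HSV)
    m=cv2.inRange(hsv,(105,100,30),(125,255,255)); m[250:]=0
    k,l,st,ce=cv2.connectedComponentsWithStats(m); 
    cs,_=cv2.findContours(m,0,2); cs=max(cs,key=cv2.contourArea)
    w=np.array([onz(c,u,v,.015)[:2] for u,v in cs[:,0]],np.float32)
    r=cv2.minAreaRect(w); print(n,np.round(r[0],4),np.round(r[1],4),r[2])
    om=cv2.inRange(hsv,(5,120,60),(20,255,255)); om[250:]=0
    k,l,st,ce=cv2.connectedComponentsWithStats(om)
    print([(st[i].tolist()) for i in range(1,k) if st[i][4]>300])
    cv2.imwrite(f'pics/c_{n}.png',c['pixels'])
a=D['v_rack']['pixels'][40:200,220:420]; b=D['v_pad']['pixels'][40:190,410:620]
cv2.imwrite('pics/m3.png',np.vstack([cv2.resize(a,(400,320),interpolation=cv2.INTER_CUBIC) if 0 else cv2.resize(a,(375,300)),cv2.resize(b,(375,268))]))
```

```text
v_tray 600 20 [180 189 191]
v_tray 400 100 [165 164 157]
v_tray 300 90 [187 186 177]
v_tray 260 160 [180 180 170]
v_tray 320 120 [198 197 187]
v_tray 368 64 [191 190 181]
v_tray 240 80 [125 133 133]
v_pad 320 72 [125 121 117]
v_pad 296 112 [124 127 124]
v_pad 312 144 [59 62 62]
v_pad 320 120 [133 127 125]
v_term 304 112 [144 146 144]
v_term 323 128 [77 77 77]
v_term 312 152 [181 184 179]
v_rack 360 120 [183 113  71]
v_rack 360 152 [ 76 124 183]
v_rack [0.4619 0.3005] [0.2846 0.0965] 62.91788101196289
[[243, 69, 41, 47, 1094], [357, 134, 36, 39, 728]]
v_rack2 [0.4619 0.2997] [0.2848 0.0967] 62.85908508300781
[[297, 69, 40, 47, 1000], [406, 134, 37, 39, 724]]
v_pad [0.4626 0.2978] [0.286  0.0978] 62.765743255615234
[[464, 51, 45, 50, 1110], [565, 122, 39, 42, 854]]
```

View pics/m3.png

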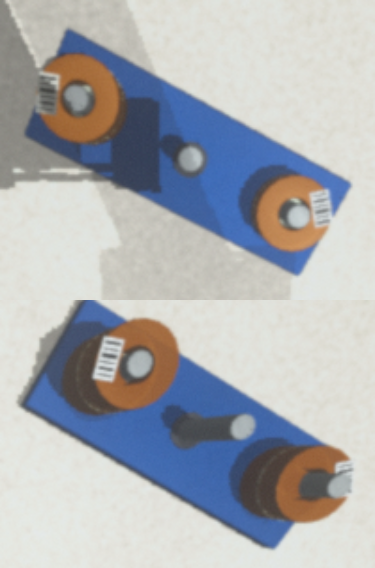

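Roll B (upper left) has its label at about (246,90) in v_rack and (470,72) in v_pad. Roll A's label is at (391,151). I'll triangulate the labels for height and locate the tray, pad, scanner and terminal.

```bash
cat >> h.py <<'E'
def tri(c1,p1,c2,p2):
    A=np.zeros((3,3));b=np.zeros(3);
    for c,p in((c1,p1),(c2,p2)):
        o,d=ray(c,*p); d=d/np.linalg.norm(d); M=np.eye(3)-np.outer(d,d); A+=M; b+=M@o
    x=np.linalg.solve(A,b); return x,[np.linalg.norm(proj(c,x)-p) for c,p in((c1,p1),(c2,p2))]
def label(c,u,v,r=16):
    """centre of the white label blob nearest pixel u,v"""
    hsv=cv2.cvtColor(c['pixels'],cv2.COLOR_BGR2HSV)
    m=cv2.inRange(hsv,(0,0,165),(180,45,255)); m=cv2.morphologyEx(m,cv2.MORPH_CLOSE,np.ones((3,3)))
    k,l,st,ce=cv2.connectedComponentsWithStats(m)
    i=min((i for i in range(1,k) if 40<st[i][4]<1200),key=lambda i:np.hypot(*(ce[i]-[u,v])))
    cs,_=cv2.findContours((l==i).astype(np.uint8),0,2); rr=cv2.minAreaRect(cs[0])
    return np.array(rr[0]),rr[1],int(st[i][4])
def rect(c,mask,z,lo=2000):
    out=[]
    for q in cv2.findContours(mask,0,2)[0]:
        if cv2.contourArea(q)>lo:
            w=np.array([onz(c,u,v,z)[:2] for u,v in q[:,0]],np.float32); r=cv2.minAreaRect(w); ctr,(a,b),t=r
            if a<b: a,b,t=b,a,t+90
            out.append((np.round(ctr,4),round(a,4),round(b,4),round((t+90)%180-90,2)))
    return out
E
python3 - <<'E'
from h import *
import pickle
D=pickle.load(open('D.pkl','rb'))
a,b,p=D['v_rack'],D['v_rack2'],D['v_pad']
L={}
for n,k,u,v in(('B','v_rack',246,90),('B','v_pad',470,72),('B','v_rack2',298,90),('A','v_rack',391,151),('A','v_rack2',440,151)):
    q=label(D[k],u,v); print(n,k,q); L[n+k]=q[0]
print(tri(a,L['Bv_rack'],p,L['Bv_pad'])); print(tri(b,L['Bv_rack2'],p,L['Bv_pad'])); print(tri(a,L['Av_rack'],b,L['Av_rack2']))
# tray: bluish
c=D['v_tray']; i=c['pixels'].astype(int); m=((i[...,0]-i[...,2]>3)&(i.max(2)<=225)).astype(np.uint8)*255; m[270:]=0
m=cv2.morphologyEx(m,cv2.MORPH_OPEN,np.ones((5,5))); m=cv2.morphologyEx(m,cv2.MORPH_CLOSE,np.ones((7,7)))
print('tray',rect(c,m,.018)); cv2.imwrite('pics/mt.png',m)
c=D['v_pad']; i=c['pixels'].astype(int); m2=((i[...,0]-i[...,2]>3)).astype(np.uint8)*255; m2[250:]=0
m2=cv2.morphologyEx(m2,cv2.MORPH_CLOSE,np.ones((5,5)));print('pad view',rect(c,m2,.006))
dk=(i.max(2)<66).astype(np.uint8)*255; dk[240:]=0;dk[:,:250]=0; dk[:,380:]=0;print('head',rect(c,dk,.05,300))
cv2.imwrite('pics/m4.png',np.vstack([cv2.resize(np.hstack([cv2.cvtColor(m,8),cv2.cvtColor(m2,8)])[:250],(800,156)),cv2.resize(np.hstack([D['v_pad']['pixels'][30:190,260:400],D['v_term']['pixels'][80:240,260:400]]),(770,440))[:, :770] if 0 else np.hstack([cv2.resize(np.hstack([D['v_pad']['pixels'][30:190,260:400],D['v_term']['pixels'][80:240,220:360]]),(770,440)),np.zeros((440,30,3),np.uint8)])]))
E
```

```text
B v_rack (array([254. , 130.5]), (3.0, 26.0), 63)
B v_pad (array([470.31536865,  72.67691803]), (11.66486930847168, 24.645326614379883), 270)
B v_rack2 (array([299.84616089,  87.23077393]), (10.915056228637695, 16.868722915649414), 161)
A v_rack (array([323.5, 124. ]), (10.0, 7.0), 66)
A v_rack2 (array([375., 124.]), (10.0, 12.0), 113)
(array([0.44222902, 0.19235376, 0.08084749]), [np.float64(20.828983080201567), np.float64(22.50631195067337)])
(array([0.41096786, 0.18913877, 0.07400753]), [np.float64(1.1958757501814063), np.float64(1.2999630405948992)])
(array([0.46127856, 0.30424306, 0.06034786]), [np.float64(0.07678479544383143), np.float64(0.07681081482335207)])
tray [(array([ 0.4825, -0.3353]), 0.2973, 0.1526, -52.02)]
pad view [(array([ 0.4721, -0.0186]), 0.2166, 0.0986, -3.68), (array([0.4639, 0.3068]), 0.3054, 0.1044, 62.83), (array([ 0.486 , -0.3401]), 0.3236, 0.1653, -51.91)]
head []
```

View pics/m4.png

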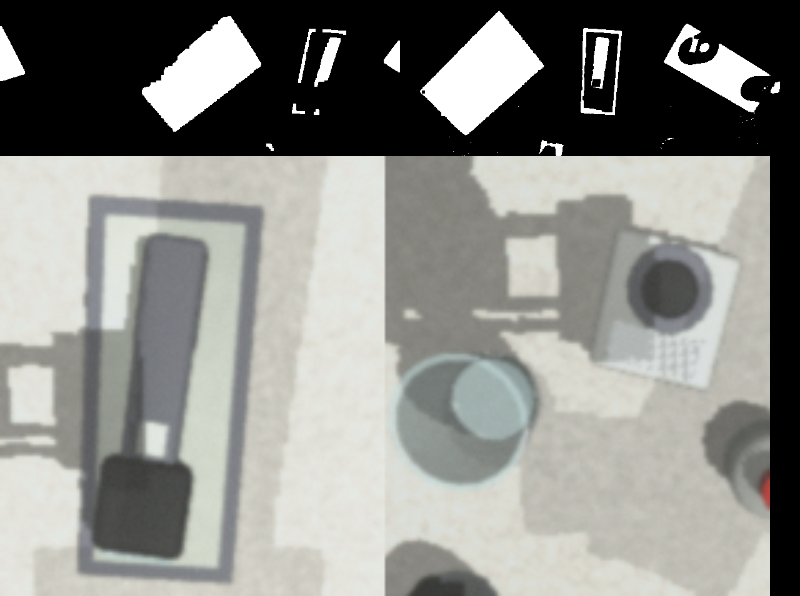

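B is clearly wide (label z = 74 mm, expected 75). To settle A, I'll project the expected disc edges for each candidate height.

Run:
```python
from h import *
import pickle
D=pickle.load(open('D.pkl','rb'))
th=np.radians(62.85); ex=np.array([np.cos(th),np.sin(th)]); C=np.array([.462,.2993])
t=np.linspace(0,6.28,200)
for n in('v_rack','v_rack2','v_pad'):
  c=D[n]
  for r,s in(('A',1),('B',-1)):
    P=C+.1*s*ex
    for z in(.041,.057,.075):
        q=np.array([proj(c,[P[0]+.033*np.cos(a),P[1]+.033*np.sin(a),z]) for a in t]); print(n,r,z,'u',q[:,0].min().round(1),q[:,0].max().round(1),'v',q[:,1].min().round(1),q[:,1].max().round(1))
    if n!='v_pad': print('spindle top',proj(c,[*P,.08]).round(1))
# pad dims
c=D['v_pad']
for nm,u,v in(('tailL',150,236),('tailR',206,240),('hbL',104,456),('hbR',190,460),('hfL',94,552),('hfR',182,558)):
    print(nm, onz(c,260+u*280/770,30+v*160/440,.05 if nm[0]=='h' else .038).round(4))
print('pad corners',[onz(c,260+u*280/770,30+v*160/440,.006).round(4).tolist() for u,v in((90,196),(264,207),(232,582),(79,574))])
c=D['v_term']; print('btn',[onz(c,220+(u-385)*280/770,80+v*160/440,z).round(4).tolist() for u,v,z in((669,288,.045),(669,288,.04),(620,228,.035),(738,258,.035),(706,388,.035),(593,362,.035))])
```

```text
v_rack A 0.041 u 353.8 393.4 v 132.5 172.6
v_rack A 0.057 u 355.0 396.0 v 132.7 174.2
v_rack A 0.075 u 356.5 399.1 v 133.0 176.0
spindle top [378.4 155.2]
v_rack B 0.041 u 243.1 284.9 v 72.1 116.7
v_rack B 0.057 u 240.4 283.6 v 70.1 116.3
v_rack B 0.075 u 237.1 282.2 v 67.6 115.9
spindle top [258.9  91.8]
v_rack2 A 0.041 u 401.9 441.5 v 132.3 172.4
v_rack2 A 0.057 u 404.7 445.7 v 132.5 173.9
v_rack2 A 0.075 u 408.1 450.8 v 132.7 175.7
spindle top [430.7 154.9]
v_rack2 B 0.041 u 293.9 335.6 v 72.1 116.6
v_rack2 B 0.057 u 293.0 336.2 v 70.0 116.3
v_rack2 B 0.075 u 291.9 336.9 v 67.6 115.8
spindle top [314.4  91.8]
v_pad A 0.041 u 555.0 598.0 v 120.6 163.3
v_pad A 0.057 u 563.5 608.1 v 120.4 164.6
v_pad A 0.075 u 573.7 620.3 v 120.1 166.1
v_pad B 0.041 u 450.4 495.0 v 55.2 103.0
v_pad B 0.057 u 455.4 501.7 v 52.4 102.1
v_pad B 0.075 u 461.5 510.0 v 48.9 101.0
tailL [ 0.4685 -0.0261  0.038 ]
tailR [0.4705 0.0056 0.038 ]
hbL [ 0.5935 -0.0534  0.05  ]
hbR [ 0.5958 -0.0023  0.05  ]
hfL [ 0.6542 -0.0606  0.05  ]
hfR [ 0.658  -0.0065  0.05  ]
pad corners [[0.4446, -0.0623, 0.006], [0.4505, 0.0418, 0.006], [0.6924, 0.0291, 0.006], [0.6868, -0.0752, 0.006]]
btn [[0.759, -0.1551, 0.045], [0.76, -0.155, 0.04], [0.727, -0.1823, 0.035], [0.7439, -0.1161, 0.035], [0.821, -0.133, 0.035], [0.8049, -0.1993, 0.035]]
```

The panel's vertical offset of 156 px made those pad and button values wrong. A's disc edges (u 564–606, v up to 164.6 in v_pad) match the medium height, so the narrow roll is absent. I'll redo the pad and terminal.

Run:
```python
from h import *
import pickle
D=pickle.load(open('D.pkl','rb'))
c=D['v_pad']
f=lambda u,v,z:onz(c,260+u*140*2/770,30+(v-156)*160/440,z).round(4)
for nm,u,v in(('tailL',150,236),('tailR',206,240),('hbL',104,456),('hbR',190,460),('hfL',94,552),('hfR',182,558)): print(nm,f(u,v,.05 if nm[0]=='h' else .038))
print('pad corners',[f(u,v,.006).tolist() for u,v in((90,196),(264,207),(232,582),(79,574))])
c=D['v_term']; g=lambda u,v,z:onz(c,220+(u-385)*280/770,80+(v-156)*160/440,z).round(4).tolist()
print('btn',[g(u,v,z) for u,v,z in((669,288,.045),(669,288,.04),(620,228,.035),(738,258,.035),(706,388,.035),(593,362,.035))])
t=D['v_tray'];c=D['v_pad']
for k in('v_rack','v_rack2','v_pad'):
    print(k,'Blabel',onz(D[k],*{'v_rack':(245.6,89.6),'v_rack2':(299.8,89),'v_pad':(470.3,72.7)}[k],.075).round(4))
for k,y in(('grasp B',[.4164,.2103]),('A',[.5076,.3883])):
    for yaw in(62.85,-27.15,152.85,-117.15): print(k,yaw,robot.inverse_kinematics([*y,.06],[180,0,yaw]) is not None)
```

```text
tailL [ 0.3885 -0.026   0.038 ]
tailR [0.3904 0.0042 0.038 ]
hbL [ 0.5033 -0.0518  0.05  ]
hbR [ 0.5054 -0.0034  0.05  ]
hfL [ 0.5576 -0.0586  0.05  ]
hfR [ 0.561  -0.0074  0.05  ]
pad corners [[0.3612, -0.0604, 0.006], [0.3666, 0.0386, 0.006], [0.584, 0.0262, 0.006], [0.579, -0.0724, 0.006]]
btn [[0.6755, -0.1552, 0.045], [0.6755, -0.1551, 0.04], [0.6448, -0.181, 0.035], [0.6602, -0.1183, 0.035], [0.7293, -0.1344, 0.035], [0.7148, -0.197, 0.035]]
v_rack Blabel [0.4127 0.19   0.075 ]
v_rack2 Blabel [0.4119 0.1889 0.075 ]
v_pad Blabel [0.4128 0.1887 0.075 ]
grasp B 62.85 True
grasp B -27.15 True
grasp B 152.85 True
grasp B -117.15 True
A 62.85 True
A -27.15 True
A 152.85 True
A -117.15 True
```

Pad centre is (0.473,-0.017) with yaw -3.5°, scanner yaw is about -7.4°, and the button is at (0.6755,-0.155). Now I'll move the wide roll.

```bash
cat >> h.py <<'E'
TRAY=np.array([.4825,-.3345]); TX=np.array([np.cos(np.radians(-52)),np.sin(np.radians(-52))])
def st(s=''): print(s,'t',round(T.get_clock(),1),'tcp',np.round(T.get_tcp_pos(),4),'w',round(T.get_grip_width()*87,1),'gf',round(T.get_grip_force(),1),'F',np.round(T.get_ft_force(),1))
def roll(src,zt,off,yaw):
    dn=[180,0,yaw]; robot.grip(1.0,35)
    robot.goto([*src,.19],dn); robot.move_linear([*src,zt+.06],.2); st('above')
    if robot.move_linear([*src,zt],.08,max_force=15): st('HIT'); return
    robot.grip(0.0,35); st('gripped')
    robot.move_linear([*src,zt+.11],.15); robot.pause(.2); st('lifted')
    if T.get_grip_width()*87<55: return
    d=TRAY+off*TX; zp=zt-.011
    robot.goto([*d,zt+.11],dn); st('over tray')
    robot.move_linear([*d,zp+.015],.15)
    h=robot.move_linear([*d,zp-.006],.03,max_force=6); st(f'down {h}')
    robot.grip(1.0); robot.move_linear([*d,zt+.11],.2); st('done')
E
python3 - <<'E'
from h import *
print([robot.inverse_kinematics([*p,.06],[180,0,y]) is not None for y in(-52,128) for p in([.4164,.2103],[.5076,.3883],TRAY+.055*TX,TRAY-.055*TX)])
roll([.4164,.2103],.053,-.055,128)
cap('scene','s1')
E
```

```text
[True, True, True, True, True, True, True, True]
above t 13.2 tcp [0.4171 0.21   0.1136] w 87.0 gf 0.0 F [-0.8 -0.4  0.3]
gripped t 14.6 tcp [0.4167 0.2105 0.0533] w 65.3 gf 35.0 F [0.8 0.8 2.8]
lifted t 15.7 tcp [0.416  0.2099 0.1622] w 65.3 gf 35.0 F [-0.4  0.5 -2.6]
over tray t 17.5 tcp [ 0.4494 -0.2899  0.1629] w 65.2 gf 35.0 F [ 0.4 -0.4 -1.3]
down True t 18.9 tcp [ 0.4488 -0.2911  0.0421] w 65.7 gf 35.0 F [-1.3  0.5  4. ]
done t 20.3 tcp [ 0.4483 -0.2907  0.1621] w 87.4 gf 0.0 F [-0.3  0.9  0.2]
```

Run:
```python
from h import *
roll([.5076,.3883],.046,.055,128)
import pickle
D={}
for n,x,y in(('p',.56,-.02),('t1',.60,-.30),('t2',.56,-.40)):
    robot.goto([x,y,.38],[180,0,180]); w=cap('wrist','a_'+n); D[n]={k:w[k] for k in('pixels','fx','fy','cx','cy','W')}
pickle.dump(D,open('D2.pkl','wb')); st()
def up(i,n): return cv2.resize(D[n]['pixels'][:260],(400,162),interpolation=cv2.INTER_AREA)
cv2.imwrite('pics/m5.png',np.vstack([D['p']['pixels'][:200],D['t1']['pixels'][:200],D['t2']['pixels'][:200]]))
```

```text
above t 23.6 tcp [0.5083 0.3882 0.1069] w 87.3 gf 0.0 F [ 0.8 -0.8  1.3]
gripped t 25.0 tcp [0.5079 0.3886 0.0464] w 65.6 gf 35.0 F [0.5 0.7 2.1]
lifted t 26.1 tcp [0.5072 0.388  0.1549] w 65.3 gf 35.0 F [ 0.1 -0.6 -1.6]
over tray t 28.8 tcp [ 0.5171 -0.377   0.1558] w 65.0 gf 35.0 F [-0.   0.9 -2.7]
down True t 30.2 tcp [ 0.5164 -0.3778  0.0352] w 65.3 gf 35.0 F [-0.4  1.5  6. ]
done t 31.6 tcp [ 0.5162 -0.3773  0.1549] w 87.1 gf 0.0 F [ 0.9 -0.4 -0.6]
 t 35.0 tcp [ 0.5611 -0.3986  0.3802] w 87.3 gf 0.0 F [0.5 0.2 0.2]
```

View pics/m5.png

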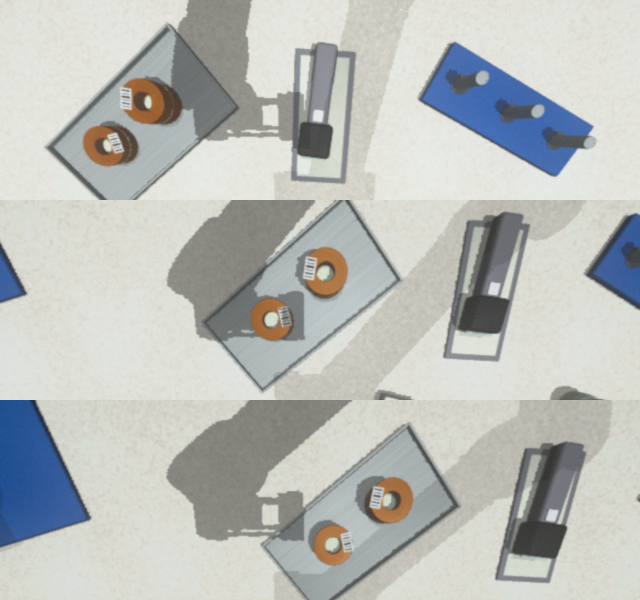

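The scanner has been knocked: in panel 1 the handle now reaches (327,43) and the head is at (315,140). Labels are at t1 (310,68)/(285,117) and t2 (376,98)/(347,142). I'll measure all of these.

Run:
```python
from h import *
import pickle
D=pickle.load(open('D2.pkl','rb'))
for n,z,s in(('wide',.064,dict(t1=(310,68),t2=(376,98),p=(126,99))),('med',.046,dict(t1=(285,117),t2=(347,142),p=(116,143)))):
    for k,q in s.items():
        try: l=label(D[k],*q); print(n,k,l[0].round(1),l[2],'auto',onz(D[k],*l[0],z).round(4),'man',onz(D[k],*q,z).round(4))
        except ValueError: print(n,k,'man',onz(D[k],*q,z).round(4))
    print('tri',tri(D['t1'],s['t1'],D['p'],s['p']))
c=D['p']; i=c['pixels'].astype(int); m=(i.max(2)<85).astype(np.uint8)*255; m[200:]=0; m[:,:280]=0; m[:,360:]=0
m=cv2.morphologyEx(m,cv2.MORPH_OPEN,np.ones((5,5)))
print('head',rect(c,m,.05,300),[cv2.boundingRect(q) for q in cv2.findContours(m,0,2)[0]])
cr=c['pixels'][25:195,280:370]; cv2.imwrite('pics/m6.png',cv2.resize(cr,None,fx=3.5,fy=3.5,interpolation=cv2.INTER_CUBIC))
```

```text
wide t1 [316.6  68.7] 382 auto [ 0.443  -0.3037  0.064 ] man [ 0.4421 -0.3134  0.064 ]
wide t2 [381.1  97.9] 324 auto [ 0.443  -0.3071  0.064 ] man [ 0.4431 -0.3148  0.064 ]
wide p [147.5 101.5] 61 auto [ 0.4467 -0.2817  0.064 ] man [ 0.4431 -0.3136  0.064 ]
tri (array([ 0.44266344, -0.31333004,  0.06453809]), [np.float64(0.3557119598272834), np.float64(0.3562055886272669)])
med t1 [273.4 117.2] 202 auto [ 0.5106 -0.3729  0.046 ] man [ 0.5103 -0.3544  0.046 ]
med t2 [331.3 143.8] 143 auto [ 0.5117 -0.3808  0.046 ] man [ 0.5089 -0.3551  0.046 ]
med p [112.  143.9] 267 auto [ 0.5102 -0.361   0.046 ] man [ 0.5089 -0.3541  0.046 ]
tri (array([ 0.50959127, -0.35456774,  0.04514137]), [np.float64(0.44427710072135573), np.float64(0.4421020193495749)])
head [(array([ 0.5046, -0.0301]), 0.0515, 0.0509, -7.19)] [(298, 123, 34, 35)]
```

View pics/m6.png

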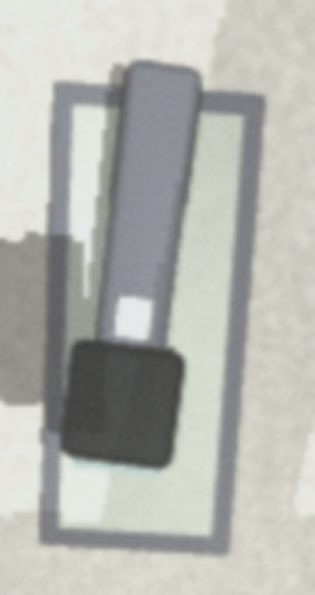

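Run:
```python
from h import *
import pickle
c=pickle.load(open('D2.pkl','rb'))['p']
f=lambda u,v,z:onz(c,280+u/3.5,25+v/3.5,z)[:2]
t=(f(127,64,.038)+f(201,70,.038))/2; h=(f(62,455,.05)+f(172,467,.05))/2; hb=(f(78,340,.05)+f(185,350,.05))/2
print('tail',t,'front',h,'back',hb,'len',np.linalg.norm(h-t)); d=h-t; print('yaw',np.degrees(np.arctan2(d[1],d[0])),'orig by tail',t+.075*d/np.linalg.norm(d),'by front',h-.1*d/np.linalg.norm(d))
# IK check for scans
for L,z in(((.4427,-.3135),.064),((.5093,-.3547),.046)):
  for phi in(-120,-105,-90,-75,-60,-45):
    u=np.array([np.cos(np.radians(phi)),np.sin(np.radians(phi))]); o=np.array(L)-u*(.102+.045)
    for yaw in(phi,phi+180):
        q=robot.inverse_kinematics([*o,z+.078-.018+.028],[180,0,yaw]); print(phi,yaw,o.round(3),None if q is None else np.round(q).tolist())
```

```text
tail [ 0.36305247 -0.00992271] front [ 0.53144758 -0.0313547 ] back [ 0.47923118 -0.02438458] len 0.16975347897740453
yaw -7.253155618463103 orig by tail [ 0.43745232 -0.01939173] by front [ 0.43224778 -0.01872933]
-120 -120 [ 0.516 -0.186] [64.0, 25.0, -60.0, 100.0, 23.0, 69.0, 148.0]
-120 60 [ 0.516 -0.186] [-42.0, 32.0, 75.0, 105.0, -34.0, 70.0, 13.0]
-105 -105 [ 0.481 -0.172] None
-105 75 [ 0.481 -0.172] [-48.0, 23.0, 76.0, 110.0, -25.0, 66.0, 22.0]
-90 -90 [ 0.443 -0.166] None
-90 90 [ 0.443 -0.166] [-48.0, 6.0, 67.0, 115.0, -7.0, 62.0, 23.0]
-75 -75 [ 0.405 -0.172] [9.0, 0.0, 8.0, 118.0, -0.0, 62.0, -148.0]
-75 105 [ 0.405 -0.172] [-60.0, -12.0, 74.0, 120.0, 13.0, 64.0, 22.0]
-60 -60 [ 0.369 -0.186] [102.0, 0.0, -79.0, 118.0, 0.0, 62.0, -127.0]
-60 120 [ 0.369 -0.186] [-54.0, -21.0, 67.0, 123.0, 21.0, 67.0, 32.0]
-45 -45 [ 0.339 -0.21 ] [115.0, -11.0, -81.0, 120.0, -12.0, 63.0, -95.0]
-45 135 [ 0.339 -0.21 ] [-26.0, -12.0, 48.0, 124.0, 10.0, 64.0, 62.0]
-120 -120 [ 0.583 -0.227] [60.0, 38.0, -60.0, 89.0, 34.0, 73.0, 145.0]
-120 60 [ 0.583 -0.227] [-32.0, 49.0, 76.0, 94.0, -48.0, 77.0, 22.0]
-105 -105 [ 0.547 -0.213] [-36.0, 42.0, 76.0, 100.0, -43.0, 73.0, -145.0]
-105 75 [ 0.547 -0.213] [-36.0, 42.0, 75.0, 100.0, -42.0, 72.0, 34.0]
-90 -90 [ 0.509 -0.208] [-36.0, 28.0, 67.0, 106.0, -29.0, 66.0, -139.0]
-90 90 [ 0.509 -0.208] [-39.0, 34.0, 74.0, 106.0, -35.0, 68.0, 46.0]
-75 -75 [ 0.471 -0.213] [-37.0, 21.0, 67.0, 110.0, -22.0, 63.0, -126.0]
-75 105 [ 0.471 -0.213] [-37.0, 21.0, 67.0, 110.0, -22.0, 63.0, 54.0]
-60 -60 [ 0.436 -0.227] [-37.0, 15.0, 68.0, 114.0, -16.0, 61.0, -112.0]
-60 120 [ 0.436 -0.227] [-42.0, 21.0, 76.0, 114.0, -23.0, 63.0, 74.0]
-45 -45 [ 0.405 -0.251] [-35.0, 11.0, 68.0, 116.0, -12.0, 60.0, -97.0]
-45 135 [ 0.405 -0.251] [-41.0, 16.0, 76.0, 116.0, -18.0, 61.0, 88.0]
```

Triangulated label heights (64.5 and 45.1 mm) confirm wide and medium. The scanner origin is about (0.4335,-0.020) with yaw -7.25°. Now I'll grasp it and go to the first label.

Run:
```python
from h import *
g=[.4335,-.020]; dn=[180,0,172.75]
robot.goto([*g,.15],dn); robot.move_linear([*g,.07],.2)
print(robot.move_linear([*g,.034],.05,max_force=12)); st('at')
robot.grip(0.0,50); st('grip'); z=T.get_tcp_pos()[2]
robot.move_linear([*g,.16],.15); robot.pause(.2); st('lift')
robot.goto([.4427,-.3135+.147,.16],[180,0,90]); robot.move_linear([.4427,-.3135+.147,.064+.088],.1); st('scan pose'); print(T.get_tcp_rot())
cap('scene','s2'); cap('wrist','w2'); cap('top','t2')
s=cv2.imread('pics/s2.png')[100:260,150:350]; w=cv2.imread('pics/w2.png'); t=cv2.imread('pics/t2.png')[180:320,330:530]
cv2.imwrite('pics/m7.png',np.vstack([np.hstack([cv2.resize(s,(400,320)),cv2.resize(t,(400,320))]),np.hstack([cv2.resize(w,(400,250)),np.zeros((250,400,3),np.uint8)])]))
```

```text
False
at t 38.1 tcp [ 0.4337 -0.02    0.0342] w 87.2 gf 0.0 F [-0.3  0.4 -0.7]
grip t 39.0 tcp [ 0.4335 -0.0199  0.034 ] w 33.6 gf 50.0 F [0.2 1.  0.4]
lift t 40.2 tcp [ 0.4331 -0.0202  0.1594] w 33.8 gf 50.0 F [-0.1  0.8 -1.9]
scan pose t 41.3 tcp [ 0.4425 -0.1655  0.1517] w 33.4 gf 50.0 F [-0.2  0.2 -2.6]
[-1.79936693e+02 -8.35578620e-03  9.01636803e+01]
```

View pics/m7.png

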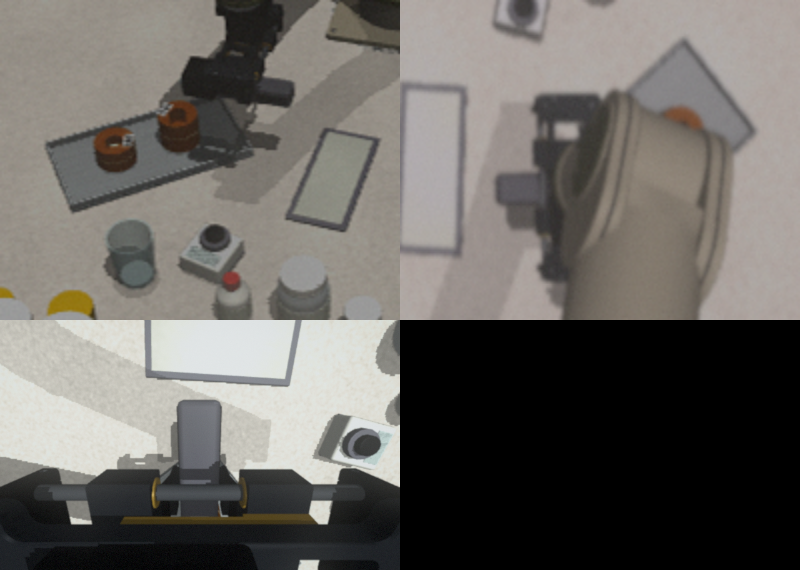

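Level in the scene view, and the tail edge is at about (320,131) in the wrist view. I'll check that against the expected tail position, hold to read, and recheck.

```bash
cat >> h.py <<'E'
def tail(c):
    "pixel (u,v) of the held scanner's tail edge: first row up from the fingers where the grey handle ends"
    i=c['pixels'].astype(int); m=((i[...,0]-i[...,2]>5)&(i.max(2)<160)).astype(np.uint8); 
    m=cv2.morphologyEx(m,cv2.MORPH_OPEN,np.ones((9,9),np.uint8)); k,l=cv2.connectedComponents(m); n=l[190,320]
    if not n: return None
    ys,xs=np.where(l==n); top=xs[ys<ys.min()+25]; return (top.min()+top.max())/2,int(ys.min())
def chk(s):
    c=cap('wrist'); q=tail(c)
    if q is None: print(s,'no tail'); return
    p=onz(c,*q,T.get_tcp_pos()[2]+.004); d=rot().T@(p-T.get_tcp_pos()); print(s,'tail px',q,'tail in tool',d.round(4))
E
python3 - <<'E'
from h import *
chk('before'); robot.pause(3.2); chk('after'); st()
E
```

```text
before tail px (np.float64(318.5), 132) tail in tool [ 0.0697 -0.0016 -0.004 ]
after tail px (np.float64(320.5), 135) tail in tool [ 0.0682 -0.0006 -0.004 ]
 t 44.8 tcp [ 0.4427 -0.1665  0.152 ] w 34.2 gf 50.0 F [-0.4  0.3 -2.1]
```

The tail is steady and within 5 mm of expected, well inside the beam tolerance. Next is the medium label, with a picture before holding.

Run:
```python
from h import *
p=[.5093,-.3547+.148]
robot.move_linear([.4427,-.1665,.165],.1)
robot.move_linear([*p,.165],.12); robot.move_linear([*p,.046+.088],.08); robot.pause(.3); chk('before'); st()
c=cap('scene','s3'); w=cap('wrist','w3')
robot.pause(3.2); chk('after'); st(); print(T.get_tcp_rot())
# expected head front-bottom and window in the scene view
tcp=T.get_tcp_pos(); o=np.array([tcp[0],tcp[1],tcp[2]-.028])
for n,d in(('frontTop',[0,-.1,.044]),('backTop',[0,-.045,.044]),('frontBot',[0,-.1,0]),('tailTop',[0,.075,.032]),('tailBot',[0,.075,0])): print(n,(proj(c,o+d)-[150,60])*4)
cv2.imwrite('pics/m8.png',cv2.resize(c['pixels'][60:210,150:350],None,fx=4,fy=4,interpolation=cv2.INTER_CUBIC))
```

```text
before tail px (np.float64(319.0), 135) tail in tool [ 0.0682 -0.0013 -0.004 ]
 t 46.8 tcp [ 0.5094 -0.2067  0.1342] w 33.5 gf 50.0 F [ 0.3 -0.9 -1.2]
after tail px (np.float64(318.5), 133) tail in tool [ 0.0691 -0.0015 -0.004 ]
 t 50.1 tcp [ 0.5093 -0.2067  0.134 ] w 33.7 gf 50.0 F [ 0.8 -0.1 -1.4]
[-1.79999379e+02 -6.72601558e-04  8.99988044e+01]
frontTop [294.36273212 349.05696848]
backTop [362.01858417 360.05626644]
frontBot [301.31162445 391.3414319 ]
tailTop [512.51885462 396.07868682]
tailBot [514.43492353 426.57884553]
```

View pics/m8.png

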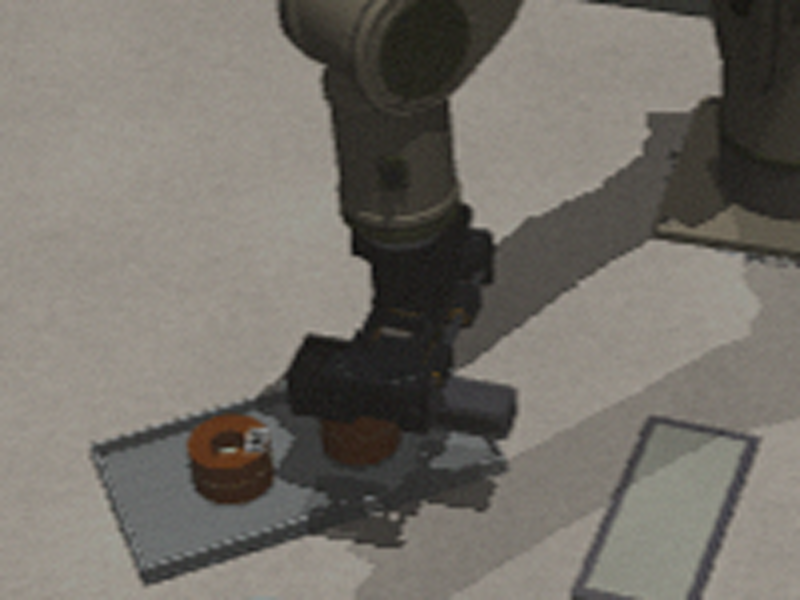

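The held scanner is level, with its front edge at (290,400) as predicted. Both labels are read, so I'll lay the scanner back on the pad.

Run:
```python
from h import *
a=np.radians(-3.5); o=np.array([.4727,-.0172])-.0135*np.array([np.cos(a),np.sin(a)]); dn=[180,0,176.5]
robot.move_linear([.5093,-.2067,.17],.15)
robot.goto([*o,.17],dn); chk('carry'); robot.move_linear([*o,.05],.15); st()
print(robot.move_linear([*o,.031],.03,max_force=5)); st('down')
robot.grip(.75); st('open'); robot.move_linear([*o,.15],.2)
robot.goto([.56,-.02,.36],[180,0,180]); c=cap('wrist','w4'); st()
i=c['pixels'].astype(int); m=(i.max(2)<85).astype(np.uint8)*255; m[230:]=0; m[:,:250]=0; m[:,380:]=0
m=cv2.morphologyEx(m,cv2.MORPH_OPEN,np.ones((5,5))); print('head',rect(c,m,.05,300))
cv2.imwrite('pics/m9.png',c['pixels'][:250])
```

```text
carry tail px (np.float64(319.5), 133) tail in tool [ 0.0724 -0.001  -0.004 ]
 t 52.3 tcp [ 0.4598 -0.0168  0.0506] w 33.3 gf 50.0 F [ 0.1  1.1 -1.4]
True
down t 52.9 tcp [ 0.4592 -0.0162  0.0338] w 33.5 gf 50.0 F [-1.5  0.4  7.6]
open t 53.7 tcp [ 0.4587 -0.0161  0.0337] w 65.4 gf 0.0 F [-0.1 -0.1 -0.3]
 t 55.4 tcp [ 0.5591 -0.0202  0.3581] w 65.2 gf 0.0 F [ 0.4 -0.8 -0.2]
head [(array([ 0.5292, -0.0224]), 0.0527, 0.0487, -0.92)]
```

View pics/m9.png

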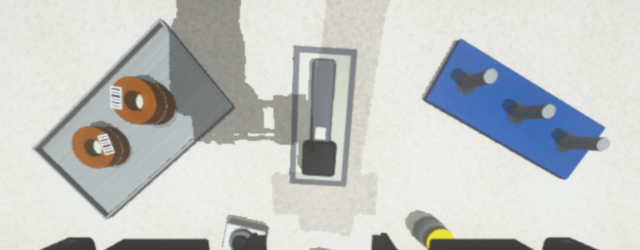

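The scanner is right way up, along the pad and near its middle. The rolls are in the tray. Last step is the button.

Run:
```python
from h import *
b=[.6755,-.155]; dn=[180,0,90]
robot.grip(0.0,20); robot.goto([*b,.2],dn); robot.move_linear([*b,.08],.15); st('above')
h=robot.move_linear([*b,.035],.02,max_force=3); st(f'touch {h}')
h=robot.move_linear([*b,T.get_tcp_pos()[2]-.015],.015,max_force=15); st(f'press {h}'); robot.pause(.4); st()
robot.move_linear([*b,.2],.15); robot.goto([.5,.25,.35],[180,0,180]); st('clear')
cap('scene','s5'); c=cap('top','t5'); s=cv2.imread('pics/s5.png'); cv2.imwrite('pics/m10.png',s)
```

```text
above t 58.6 tcp [ 0.676  -0.1551  0.0813] w 0.3 gf 1.0 F [-1.2  0.9  2. ]
touch True t 59.2 tcp [ 0.6761 -0.1552  0.0777] w 0.3 gf 2.1 F [-0.3 -0.3  4.7]
press True t 59.6 tcp [ 0.6761 -0.1552  0.0766] w 0.3 gf 3.7 F [-2.3  1.1  8. ]
 t 60.0 tcp [ 0.6761 -0.1552  0.0766] w 0.3 gf 3.8 F [-1.1  0.1  8.1]
clear t 62.6 tcp [0.5004 0.2491 0.3499] w 0.6 gf 0.0 F [ 0.1  0.5 -0. ]
```

View pics/m10.png

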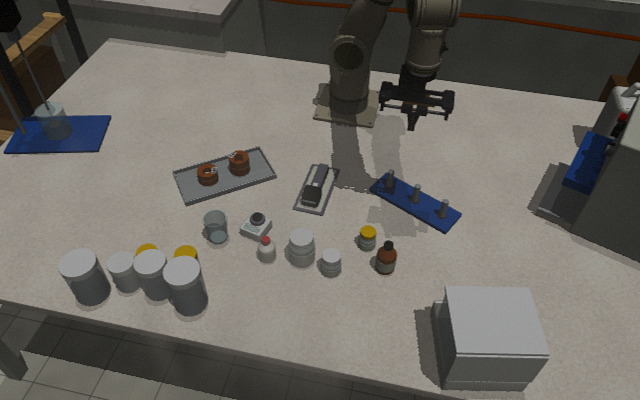

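First contact was at tip z ≈ 53 mm, but the push stopped early, about 1 mm further down. That isn't full travel, so I'll press again deeper with a higher limit and log the force.

Run:
```python
from h import *
b=[.6755,-.155]; dn=[180,0,90]
robot.goto([*b,.2],dn); robot.move_linear([*b,.09],.15); st('above')
for z in np.arange(.084,.060,-.0015):
    h=robot.move_linear([*b,z],.02,max_force=25); robot.pause(.1); p=T.get_tcp_pos()[2];f=T.get_ft_force()[2]; print(round(z,4),p.round(4),f.round(1),h)
    if h or f>30: break
c=cap('scene','s6'); robot.pause(.3); st()
robot.move_linear([*b,.2],.15)
cv2.imwrite('pics/m11.png',cv2.resize(c['pixels'][150:260,200:320],None,fx=5,fy=5,interpolation=cv2.INTER_CUBIC)); st()
```

```text
above t 65.3 tcp [ 0.6761 -0.1552  0.0911] w 0.5 gf 0.0 F [-0.1 -0.3  0.2]
0.084 0.0841 0.2 False
0.0825 0.0827 0.3 False
0.081 0.0811 2.3 False
0.0795 0.0796 3.1 False
0.078 0.0781 3.4 False
0.0765 0.0766 4.3 False
0.075 0.0764 15.1 False
0.0735 0.0761 26.2 False
0.072 0.0759 35.8 False
 t 69.0 tcp [ 0.6758 -0.1552  0.076 ] w 0.6 gf 18.3 F [-13.6   5.4  35.8]
 t 70.0 tcp [ 0.675  -0.1546  0.1985] w 0.4 gf 0.0 F [ 0.1  0.4 -0.4]
```

View pics/m11.png

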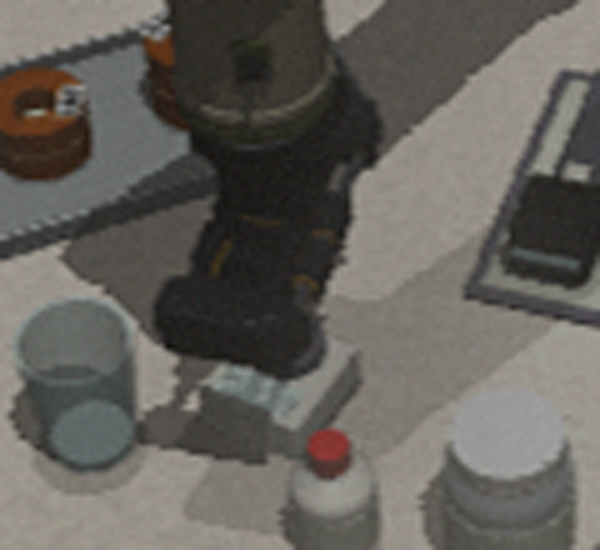

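The spring gave from 82.5 to 76.5 mm, the full 6 mm, then hit a hard stop, so the button was pressed fully. The first press also reached the stop. I'll retreat, check the scanner once more and hand in.

Run:
```python
from h import *
robot.goto([.56,-.02,.36],[180,0,180]); c=cap('wrist','w7')
i=c['pixels'].astype(int); m=(i.max(2)<85).astype(np.uint8)*255; m[230:]=0; m[:,:250]=0; m[:,380:]=0
m=cv2.morphologyEx(m,cv2.MORPH_OPEN,np.ones((5,5))); r=rect(c,m,.05,300); print('head',r)
if np.linalg.norm(np.array(r[0][0])-[.5292,-.0224])<.008: print(robot.hand_in())
```

```text
head [(array([ 0.529 , -0.0223]), 0.0528, 0.0487, -1.03)]
the job is handed in; nothing more can be done
None
```

The job is done and handed in at about 71 s: the wide and medium rolls (no narrow one on the rack) lie label up in the tray, the scanner was held on each label for over 3 s, wide first (aim checked by geometry; no read signal to confirm), the scanner is back on its pad, and the button was pressed fully and released — twice, since I misread the first press as short.

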